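# Let a canister roll out of the feed rack and catch it softly

### The arm

A 7-joint arm with a two-finger parallel gripper is mounted at the origin on the work surface. World frame = base frame: x ahead of the robot, y to its left, z up, the work surface at z = 0. Lengths are in m, angles in rad, forces in N, time in s.
With the tool pointing down it reaches from about 0.425 to 0.875 m from the base axis. Payload 4.7 kg.
Tool frame: the origin (TCP) lies on the centre line of the jaws, within the pads' length; the fingertips stand 14 mm ahead of it and the grasp point (between the pads) lies 5 mm behind it; z points along the fingers, y is the line along which they close (so a half turn about z gives the same grasp; the last joint's range is limited). The gripper opens to 87 mm and grips with 3 to 60 N. Pads are 19 mm wide; open, the fingers measure 117 mm over their backs; the gripper's body (75 mm by 190 mm) begins 51 mm behind the grasp point.
Start: joints at [-1.226, 0.321, -0.07, 1.45, 0.023, 1.371, -0.057], TCP at [0.211, 0.615, 0.237] pointing down, gripper open.
Joint ranges: [-2.86, 2.86], [-0.3, 2.09], [-1.38, 1.24], [0.06, 2.45], [-1.56, 4.7], [0.09, 2.05], [-2.69, 2.69]. Speed limits (rad/s): [2.57, 2.57, 3.14, 3.14, 3.14, 3.14, 3.14].

### API

Orientations are given as a rotation vector (axis times angle).
In Python, from bench import ctrl gives the robot as it stands.
- The arm moves only by the tool send_rows, never from a script. Its argument "steps" is a list of rows, each an object of numbers: "tx", "ty", "tz": the shift along the tool's x, y, z in units of 60 mm (1.0 is 60 mm); "turn": the turn about the tool's z in units of 8 degrees (1.0 is 8 degrees); "grip": the opening, from 0 (shut) to 1 (fully open). A call has 1 to 12 rows; each row shifts and turns the commanded pose from where the row before left it, along the tool's axes as they then stand; what a row does not reach is not made up. A row lasts 1/8 s, in which the tool goes at most 62.5 mm and 10.7 degrees, less where a joint would pass 70% of its speed; a pose out of reach is approached as far as the arm can. A call is refused whole if a number of a shift passes 1 or a number of a turn 1, either way. A call with a gripper value outside its range is refused whole. The fingers move at their own pace and stop on an object; "newtons" is the grip in N (left out, the last holds). Time passes only in rows, so rows that do not move let the fingers close. It gives the time, the measured TCP pose, the force, the opening and the grip force at its end, in the units of the state.
- ctrl.get_state(): the state, without advancing time (a new reading comes with each control period).
- ctrl.get_image(name): name is "side" or "top"; returns a dict with "pixels" (384x512x3 uint8, red, green, blue), "K" (3x3 intrinsics, pixels), "dist" ([k1, k2, p1, p2, k3] as OpenCV has them; the pictures are not rectified), "cam_to_world" (4x4, takes a point from camera to world coordinates). Camera axes: x right, y down, z forward; pixel columns grow to the right and rows downward; lengths in m; the calibration is good to about 2 mm. A picture is of the moment at which its call begins. There is no depth.
- ctrl.close_job(): hands the job in; it is judged then, once.
The state is a dict: "time": time; "joint_positions": joint angles; "qd": joint speeds; "joint_torque": joint torques, N m; "position": TCP position; "tool_rot": TCP orientation; "ft_force": force on the tool from outside, world axes, zero at the start; "torque": the same for the moment, N m; "grip_width": opening from 0.0 (shut) to 1.0 (fully open); "grip_force": force on a finger pad.
Only numpy, scipy, OpenCV 4.12 (cv2) and the standard library are available. Lean on these libraries where they do the work, as an engineer would, in place of code of your own. Each camera call takes 0.05 s, during which the arm holds its last target. There are 200 camera calls.

### The job

Press the red lever of the sloping feed rack down to open the gate and let the canister roll by itself, untouched, past the yellow line. Then catch it softly from below while it rolls, moving along with it and slowing it down rather than letting it bang into a still hand, so that its inner cup is not thrown forward, and hold it still on the slope for two seconds, a few centimetres or more short of the stop. After that ease it down gently until it rests against the two red stop posts and let go; it stays in the chute throughout, and nothing else on the table is disturbed.

Things in the scene. Friction and masses are not known exactly. Their poses are not given: they have to be found in the camera images.
- deck: sloping chute of the feed rack, fixed to the table: white floor 108 mm wide between blue walls 30 mm high, 6 mm thick. Origin on the floor's centre line at the face of the end stop, 40 mm above the table. y runs down the slope along the floor (0.06 rad below level), x across, away from the robot, z is the floor's normal. Floor from y = -0.61 (high end, 70 mm back wall) to +0.02 (low end)
- line (a point): middle of the yellow line across the chute floor, at y = -0.32 of the deck; axes as the deck's
- stop_gap (a point): middle of the gap between the two red stop posts at the low end, 28 mm above the floor, at y = 0 of the deck; axes as the deck's. The posts are 56 mm high, 14 mm deep with rubber faces towards the canister, at x = -54 to -38 mm and 38 to 54 mm; the 76 mm gap between them is open, so that closed fingers can pass through it down the slope
- canister: white and orange canister: cylinder of radius 36 mm, length 92 mm, 0.5 kg with its cup (varies), lying across the chute. Origin at its middle, x its axis; y, z turn as it rolls. At the gate it lies at y = -0.552 of the deck, at the stop at -0.036. Freed, it starts at about 0.35 m/s2, takes 1.4 s to the line and has 0.2 to 0.3 m/s there, under 0.35 at the stop (heavier: faster)
- cup: weighted inner cup of the canister, on its axle (blue end discs of radius 31 mm with a red mark on the low side): it hangs upright like a damped pendulum (mass 24 mm below the axle, period 0.3 s) while the shell turns. Origin as the canister's, z up, y down the slope. In free rolling it leans 0.1 rad back; when the canister is stopped with a jolt its low side swings forward by 0.4 rad and more
- gate (a joint): angle of the gate shaft: 0 closed, 1.3 rad lever at its end of travel. A red tab in front of the canister swings up as the lever goes down and frees it at about 0.6; 0.75 is enough. Friction holds it where it is left. The shaft (10 mm thick) runs along the deck's y at deck x = -69 mm, z = 85 mm, from y = -0.544 to -0.214
- gate_handle (a point): centre of the lever's red bar (16 mm thick, 66 mm long, along the slope) on the robot's side of the chute, at deck y = -0.26. It is 70 mm from the shaft: closed, 0.51 rad above level towards the robot; at gate 1.0 rad 0.49 below level, 67 mm lower. Some 2 N press it down
- softener: blue bottle, 72 mm across and 190 mm high, standing to the left of the rack; leave alone. Origin under its centre
- bleach: white bottle, red cap, 68 mm across and 170 mm high, standing to the left of the rack; leave alone. Origin under its centre
- jar: green jar, 80 mm across and 100 mm high, standing to the left of the rack; leave alone. Origin under its centre
- mug: blue mug, 80 mm across and 90 mm high, standing to the right of the rack; leave alone. Origin under its centre
- brush: wooden brush lying to the right of the rack; leave alone. Origin under its middle
Not all that is in view belongs to the job. What is shaped like the canister but pink or turquoise is not meant.

How it is judged:
By the outcome, as a careful person would: the job done as asked, in the order asked, and still so for the second after the job is handed in, with the robot touching nothing.
It also fails if it takes over 40 s, if anything falls off the work surface, if the arm or the gripper's body presses on something with over 40 N, if the wrist force passes 120 N, or if a joint passes its speed limit or range.

## Working session

There is one attempt and no reset: what is moved stays moved. The work goes in short steps, Python scripts to look and compute and a tool call to move; the robot and the scene stay as the last step left them, time stands still between calls to the robot, and variables do not carry over. Pictures are saved under pics/ and viewed, at most 10 in all, crops included, and the job is handed in when it is done.

Besides the shell and the picture viewer there is one more tool, called after "Request:" by a JSON object that holds its "op" and its "data". send_rows: Moves the arm, as the interface text tells. Its arguments: {"type":"object","properties":{"steps":{"type":"array"},"newtons":{"type":"number"}},"required":["steps"]}

```bash
mkdir -p pics
cat > h.py <<'E'
import numpy as np, cv2, json
from bench import ctrl
def shot(n,f):
    d=ctrl.get_image(n); cv2.imwrite(f'pics/{f}.png',cv2.cvtColor(d['pixels'],cv2.COLOR_RGB2BGR)); return d
def ray(d,uv):
    p=cv2.undistortPoints(np.array([[uv]],float),np.array(d['K']),np.array(d['dist']))[0,0]
    T=np.array(d['cam_to_world']); v=T[:3,:3]@np.array([p[0],p[1],1]); return T[:3,3],v
def onz(d,uv,z):
    o,v=ray(d,uv); return o+v*(z-o[2])/v[2]
def proj(d,P):
    T=np.linalg.inv(np.array(d['cam_to_world'])); P=np.atleast_2d(P)
    r=cv2.Rodrigues(T[:3,:3])[0]
    return cv2.projectPoints(P.astype(float),r,T[:3,3],np.array(d['K']),np.array(d['dist']))[0][:,0]
E
python3 - <<'E'
from h import *
for n in('side','top'):
    d=shot(n,n+'0'); print(n,np.round(d['cam_to_world'],3).tolist(),np.round(d['K'],1).tolist())
s=ctrl.get_state(); print({k:np.round(v,3).tolist() for k,v in s.items()})
E
```

```text
side [[-0.979, -0.108, 0.174, 0.19], [-0.203, 0.609, -0.767, 1.465], [-0.023, -0.786, -0.618, 1.3], [0.0, 0.0, 0.0, 1.0]] [[488.6, 0.0, 261.3], [0.0, 488.6, 193.6], [0.0, 0.0, 1.0]]
top [[-0.035, -0.979, 0.203, 0.221], [-0.999, 0.034, -0.007, 0.021], [-0.0, -0.203, -0.979, 1.565], [0.0, 0.0, 0.0, 1.0]] [[454.5, 0.0, 255.5], [0.0, 454.5, 187.2], [0.0, 0.0, 1.0]]
{'time': 0.1, 'joint_positions': [-1.226, 0.322, -0.07, 1.452, 0.023, 1.371, -0.057], 'qd': [-0.0, -0.0, -0.0, -0.001, 0.001, 0.001, -0.0], 'joint_torque': [-0.0, -49.257, -0.406, -31.34, -0.064, 0.039, 0.0], 'position': [0.211, 0.614, 0.236], 'tool_rot': [-0.517, -3.099, 0.003], 'ft_force': [-0.148, 0.277, 0.281], 'torque': [0.013, -0.003, -0.036], 'grip_force': 0.0, 'grip_width': 0.998}
```

View pics/side0.png

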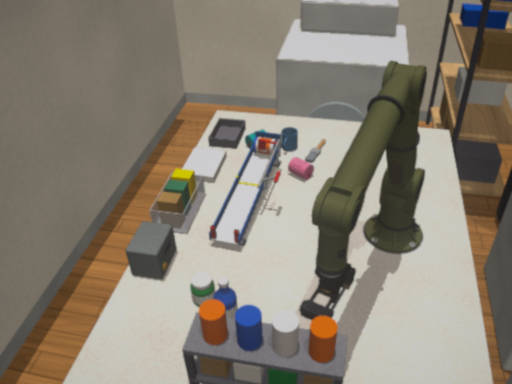

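View pics/top0.png

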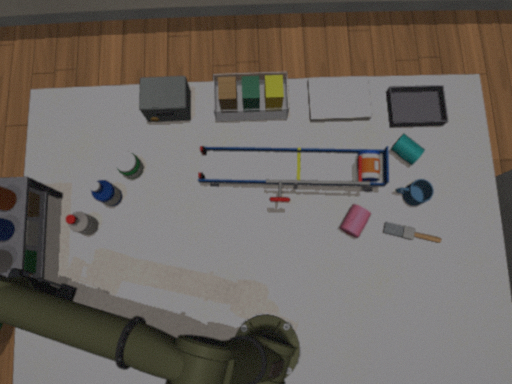

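The side view shows the rack mid-left: stop posts near (213,235) and (238,238), yellow line near (250,184), canister near (265,145). In the top view the posts are at about (203,150) and (201,177), the yellow line at (299,165), the lever bar at (280,199) and the canister at (369,166).

Run:
```python
from h import *
d=ctrl.get_image('top'); im=d['pixels']; hsv=cv2.cvtColor(im,cv2.COLOR_RGB2HSV)
h,s,v=[hsv[...,i].astype(int) for i in range(3)]
red=(((h<6)|(h>172))&(s>130)&(v>80)).astype(np.uint8)
yel=((h>22)&(h<35)&(s>110)).astype(np.uint8)
ora=((h>=5)&(h<18)&(s>120)).astype(np.uint8)
blue=((h>100)&(h<125)&(s>120)).astype(np.uint8)
for nm,m in(('red',red),('yel',yel),('ora',ora)):
    n,l,st,c=cv2.connectedComponentsWithStats(m)
    for i in range(1,n):
        if st[i,4]>5 and 190<c[i,0]<400 and 140<c[i,1]<220: print(nm,st[i],c[i].round(1))
# blue walls rows per column
for u in range(215,390,25):
    r=np.where(blue[135:200,u])[0]+135; print(u,r.tolist())
c=im[130:225,190:400]; cv2.imwrite('pics/c.png',cv2.cvtColor(cv2.resize(c,None,fx=3.8,fy=3.8,interpolation=cv2.INTER_CUBIC),cv2.COLOR_RGB2BGR))
```

```text
red [358 156   4  25  86] [359.6 167.4]
red [270 197  20   5  63] [279.3 198.9]
yel [298 148   3   3   6] [298.8 148.8]
yel [297 152   3  28  70] [298.2 166.3]
ora [361 158  19  15 198] [368.4 164.7]
215 [148, 180, 181]
240 [148, 149, 181]
265 [149]
290 [149, 150]
315 [149, 150]
340 [150]
365 [150, 151, 152, 179]
```

View pics/c.png

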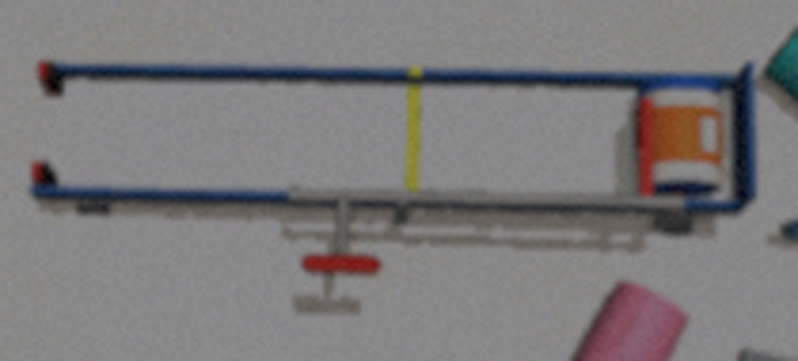

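The enlarged crop shows the rack almost straight along the image rows: post tops at about (201.8,148.5) and (201,175.5), the line at column 298.3, the bar at (279.3,198.9).

```bash
cat >> h.py <<'E'
from scipy.optimize import least_squares
from scipy.spatial.transform import Rotation as R
def deckT(p):
    return R.from_euler('z',p[2])*R.from_euler('x',-0.06), np.array([p[0],p[1],0.04])
def d2w(p,P): r,t=deckT(p); return r.apply(P)+t
E
python3 - <<'E'
from h import *
d=ctrl.get_image('top')
im=d['pixels']
P=np.array([[.046,.007,.056],[-.046,.007,.056],[-.069-.07*np.cos(.51),-.26,.085+.07*np.sin(.51)],[0,-.32,0]])
U=np.array([[201.8,148.8],[201,175.5],[279.3,198.9],[298.3,165.5]])
W=np.array([[1,1],[1,1],[1,1],[1,0.3]])
wall=[(215,148.2),(240,148.6),(265,149),(290,149.5),(315,149.7),(340,150.1)]
def f(p):
    r=((proj(d,d2w(p,P))-U)*W).ravel()
    q=proj(d,d2w(p,[[.057,-.02,.03],[.057,-.5,.03]]))
    w=[np.interp(u,q[:,0],q[:,1])-v for u,v in wall]
    return np.r_[r,w]
s=least_squares(f,[0.6,0.2,0],loss='soft_l1'); print(s.x,f(s.x).round(1))
p=s.x; np.save('deck.npy',p)
# side check
e=ctrl.get_image('side'); m=e['pixels'].copy()
A=np.vstack([P,[[.054,-.32,0],[-.054,-.32,0],[.057,-.6,.03],[-.057,-.6,.03],[0,-.552,.036]]])
for dd,nm in((d,'top'),(e,'side')):
    m=cv2.resize(dd['pixels'],None,fx=3,fy=3,interpolation=cv2.INTER_CUBIC)
    q=proj(dd,d2w(p,A)); 
    for a in q: cv2.circle(m,tuple(int(x) for x in (a*3+1)),3,(0,255,0),1)
    if nm=='side': cv2.imwrite('pics/s1.png',cv2.cvtColor(m[340:780,560:960],cv2.COLOR_RGB2BGR))
r,t=deckT(p); print('down axis',r.apply([0,1,0]))
for n,Q in(('origin',[0,0,0]),('line',[0,-.32,0]),('bar',P[2]),('can',[0,-.552,.036]),('stopgap',[0,0,.028])): print(n,d2w(p,[Q]).round(4))
E
```

```text
[ 0.6166776   0.18016926 -0.06924897] [-0.1  0.1 -0.9 -0.   0.5 -0.1  0.2  0.8 -0.1 -0.1 -0.  -0.1  0.1  0.1]
down axis [ 0.06906912  0.9958081  -0.05996401]
origin [[0.6167 0.1802 0.04  ]]
line [[ 0.5946 -0.1385  0.0592]]
bar [[ 0.4694 -0.0626  0.1745]]
can [[ 0.5787 -0.3674  0.109 ]]
stopgap [[0.6168 0.1818 0.0679]]
```

View pics/s1.png

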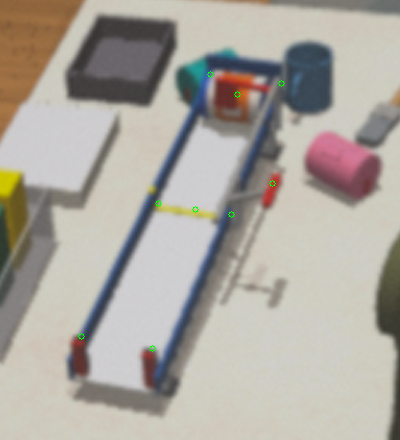

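Request:
{"op": "send_rows", "data": {"steps": [{"turn": 0.94, "tz": -0.15, "grip": 0}, {"turn": 0.94, "tz": -0.15, "grip": 0}, {"turn": 0.94, "tz": -0.15, "grip": 0}, {"turn": 0.94, "tz": -0.15, "grip": 0}, {"turn": 0.94, "tz": -0.15, "grip": 0}, {"turn": 0.94, "tz": -0.15, "grip": 0}, {"turn": 0.94, "tz": -0.15, "grip": 0}, {"turn": 0.94, "tz": -0.15, "grip": 0}, {"turn": 0.94, "tz": -0.15, "grip": 0}, {"turn": 0.94, "tz": -0.15, "grip": 0}]}}

```text
validation failed for argument at $.st...
```

```bash
cat >> h.py <<'E'
def st(goal=None):
    s=ctrl.get_state(); M=R.from_rotvec(s['tool_rot']).as_matrix(); p=np.array(s['position']); D=np.load('deck.npy')
    r,t=deckT(D); print('t',round(s['time'],3),'pos',p.round(4),'deck',r.inv().apply(p-t).round(4),'f',np.round(s['ft_force'],1),'w',round(s['grip_width'],2))
    a=np.degrees(np.arctan2(M[1,0],M[0,0])); print('toolx ang',a.round(2),'want',(90+np.degrees(D[2])).round(2),'tz',M[:,2].round(3))
    if goal is not None: print('need units',(M.T@(np.array(goal)-p)/.06).round(3))
E
python3 - <<'E'
from h import *
D=np.load('deck.npy'); b=d2w(D,[[-.134,-.25,.127+.014+.03]])[0]; print(b); st(b)
E
```

```text
[ 0.46644099 -0.04928155  0.22568329]
t 0.25 pos [0.2111 0.6145 0.236 ] deck [-0.4347  0.3928  0.22  ] f [ 1.  -0.2 -0.1] w 1.0
toolx ang 161.05 want 86.03 tz [-0.    -0.001 -1.   ]
need units [-7.618 -9.081  0.181]
```

Request:
{"op": "send_rows", "data": {"steps": [{"tx": 0, "ty": 0, "tz": -0.15, "turn": 0.94, "grip": 0}, {"tx": 0, "ty": 0, "tz": -0.15, "turn": 0.94, "grip": 0}, {"tx": 0, "ty": 0, "tz": -0.15, "turn": 0.94, "grip": 0}, {"tx": 0, "ty": 0, "tz": -0.15, "turn": 0.94, "grip": 0}, {"tx": 0, "ty": 0, "tz": -0.15, "turn": 0.94, "grip": 0}, {"tx": 0, "ty": 0, "tz": -0.15, "turn": 0.94, "grip": 0}, {"tx": 0, "ty": 0, "tz": -0.15, "turn": 0.94, "grip": 0}, {"tx": 0, "ty": 0, "tz": -0.15, "turn": 0.94, "grip": 0}, {"tx": 0, "ty": 0, "tz": -0.15, "turn": 0.94, "grip": 0}, {"tx": 0, "ty": 0, "tz": -0.15, "turn": 0.94, "grip": 0}]}}

```text
time: 1.5
position: [0.2111, 0.6147, 0.3267]
tool_rot: [2.305, 2.135, -0.0]
ft_force: [0.4, -0.2, -0.2]
grip_width: 0.016
grip_force: 0.0
```

Run:
```python
from h import *
st([.4664,-.0493,.2557])
```

```text
t 1.5 pos [0.2111 0.6147 0.3267] deck [-0.4347  0.3875  0.3105] f [ 0.4 -0.2 -0.2] w 0.02
toolx ang 85.61 want 86.03 tz [-0. -0. -1.]
need units [-10.707   5.091   1.186]
```

Request:
{"op": "send_rows", "data": {"steps": [{"tx": -0.67, "ty": 0.55, "tz": 0, "turn": 0, "grip": 0}, {"tx": -0.67, "ty": 0.55, "tz": 0, "turn": 0, "grip": 0}, {"tx": -0.67, "ty": 0.55, "tz": 0, "turn": 0, "grip": 0}, {"tx": -0.67, "ty": 0.55, "tz": 0, "turn": 0, "grip": 0}, {"tx": -0.67, "ty": 0.55, "tz": 0, "turn": 0, "grip": 0}, {"tx": -0.67, "ty": 0.55, "tz": 0, "turn": 0, "grip": 0}, {"tx": -0.67, "ty": 0.55, "tz": 0, "turn": 0, "grip": 0}, {"tx": -0.67, "ty": 0.55, "tz": 0, "turn": 0, "grip": 0}, {"tx": -0.67, "ty": 0.09, "tz": 0, "turn": 0, "grip": 0}, {"tx": -0.67, "ty": 0.09, "tz": 0, "turn": 0, "grip": 0}, {"tx": -0.67, "ty": 0.09, "tz": 0, "turn": 0, "grip": 0}, {"tx": -0.67, "ty": 0.09, "tz": 0, "turn": 0, "grip": 0}]}}

```text
time: 3.0
position: [0.4609, 0.1115, 0.3266]
tool_rot: [-2.3, -2.139, -0.001]
ft_force: [0.1, -0.1, 0.5]
grip_width: 0.003
grip_force: 0.0
```

Run:
```python
from h import *
st([.4664,-.0493,.2257])
```

```text
t 3.0 pos [0.4609 0.1115 0.3266] deck [-0.1506 -0.0963  0.2813] f [ 0.1 -0.1  0.5] w 0.0
toolx ang 85.85 want 86.03 tz [ 0.  0. -1.]
need units [-2.667  0.285  1.68 ]
```

Request:
{"op": "send_rows", "data": {"steps": [{"tx": -0.67, "ty": 0.08, "tz": 0, "turn": 0, "grip": 0}, {"tx": -0.67, "ty": 0.08, "tz": 0.28, "turn": 0, "grip": 0}, {"tx": -0.67, "ty": 0.07, "tz": 0.4, "turn": 0, "grip": 0}, {"tx": -0.66, "ty": 0.06, "tz": 0.4, "turn": 0, "grip": 0}, {"tx": 0, "ty": 0, "tz": 0.4, "turn": 0, "grip": 0}, {"tx": 0, "ty": 0, "tz": 0.2, "turn": 0, "grip": 0}]}}

```text
time: 3.75
position: [0.4661, -0.0483, 0.2247]
tool_rot: [-2.3, -2.138, 0.001]
ft_force: [0.2, 1.1, -0.0]
grip_width: 0.009
grip_force: 0.0
```

Run:
```python
from h import *
st([.4664,-.0493,.2257])
d=shot('side','s2'); m=d['pixels'][100:260,190:390]
cv2.imwrite('pics/s2.png',cv2.cvtColor(cv2.resize(m,None,fx=3.5,fy=3.5,interpolation=cv2.INTER_CUBIC),cv2.COLOR_RGB2BGR))
# canister colour-mask position in the top view at rest
d=shot('top','t2'); im=d['pixels']; hsv=cv2.cvtColor(im,cv2.COLOR_RGB2HSV).astype(int)
m=((hsv[...,0]>=5)&(hsv[...,0]<18)&(hsv[...,1]>120)); m[:,:190]=0;m[:,400:]=0;m[:140]=0;m[190:]=0
v,u=np.nonzero(m); D=np.load('deck.npy'); print(len(u),u.min(),u.max(),u.mean(),v.mean(), proj(d,d2w(D,[[0,-.552,.036],[0,-.588,.036],[0,-.516,.036],[0,-.552,.072]])).round(1).tolist())
```

```text
t 3.75 pos [ 0.4661 -0.0483  0.2247] deck [-0.1344 -0.249   0.1701] f [ 0.2  1.1 -0. ] w 0.01
toolx ang 85.8 want 86.03 tz [-0.001  0.    -1.   ]
need units [-0.016  0.006 -0.017]
197 361 379 368.47715736040607 164.6751269035533 [[369.0, 166.7], [379.9, 166.9], [358.0, 166.5], [371.0, 163.9]]
```

View pics/s2.png

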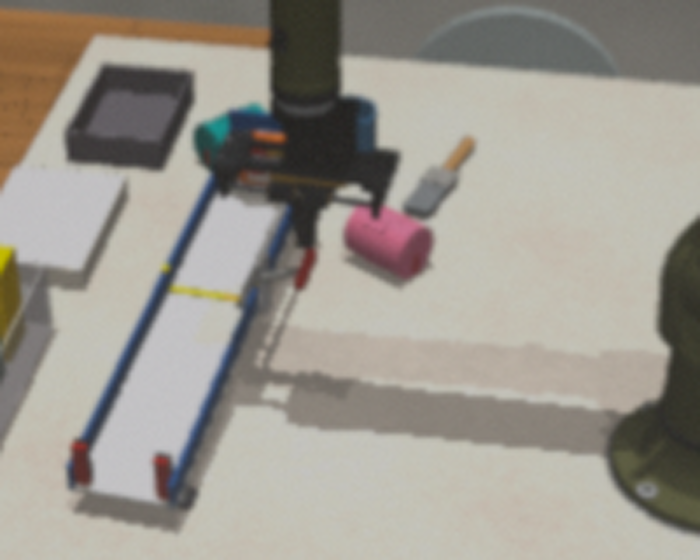

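View pics/t2.png

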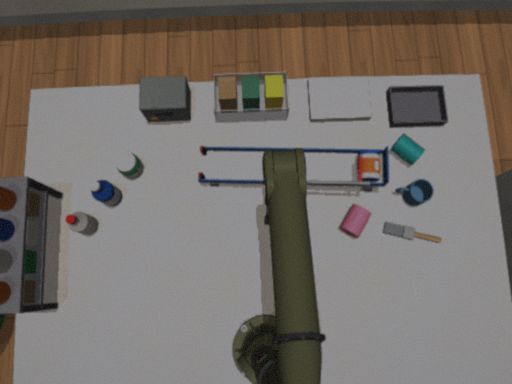

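The side crop shows the fingertips right above the red bar at (305,265), and the top view shows the canister clear of the arm at (369,167). I now press the lever, then lift and cross.

Request:
{"op": "send_rows", "data": {"steps": [{"tx": 0, "ty": 0, "tz": 0.45, "turn": 0.03, "grip": 0}, {"tx": 0, "ty": 0, "tz": 0.36, "turn": 0, "grip": 0}, {"tx": 0, "ty": 0, "tz": 0.36, "turn": 0, "grip": 0}, {"tx": 0, "ty": 0, "tz": 0.36, "turn": 0, "grip": 0}, {"tx": 0, "ty": 0, "tz": -0.75, "turn": 0, "grip": 0}, {"tx": 0.4, "ty": 0.7, "tz": -0.1, "turn": 0, "grip": 0.2}, {"tx": 0.45, "ty": 0.75, "tz": 0, "turn": 0, "grip": 0.2}, {"tx": 0.5, "ty": 0.78, "tz": 0, "turn": 0, "grip": 0.2}]}}

```text
time: 4.85
position: [0.6088, 0.0247, 0.1865]
tool_rot: [2.302, 2.137, 0.004]
ft_force: [-0.5, -1.2, 1.1]
grip_width: 0.184
grip_force: 0.0
```

```bash
cat >> h.py <<'E'
def can(name):
    D=np.load('deck.npy'); t=ctrl.get_state()['time']; d=shot('top',name); hsv=cv2.cvtColor(d['pixels'],cv2.COLOR_RGB2HSV).astype(int)
    m=((hsv[...,0]>=5)&(hsv[...,0]<18)&(hsv[...,1]>120)); m[:,:190]=0;m[:,400:]=0;m[:153]=0;m[178:]=0
    v,u=np.nonzero(m)
    if len(u)<20: print('t',t,'none',len(u)); return
    c=np.sort(u); a,b=np.percentile(c,2),np.percentile(c,98); mid=(a+b)/2
    ys=np.linspace(-.6,0,601); q=proj(d,d2w(D,np.c_[0*ys,ys,0*ys+.036]))[:,0]
    print('t',round(t,3),'n',len(u),'ext',a,b,'y_c',np.interp(-mid,-q,ys).round(4),'mean',np.interp(-u.mean(),-q,ys).round(4))
E
python3 - <<'E'
from h import *
can('k1'); st(d2w(np.load('deck.npy'),[[0,-.15,.038]])[0])
E
```

```text
t 4.85 n 213 ext 330.0 349.0 y_c -0.4547 mean -0.4485
t 4.9 pos [0.6139 0.0307 0.1835] deck [ 0.0076 -0.1577  0.1343] f [ 6.7  4.6 -0.4] w 0.19
toolx ang 86.14 want 86.03 tz [ 0.004 -0.001 -1.   ]
need units [ 0.033 -0.134  1.609]
```

Request:
{"op": "send_rows", "data": {"steps": [{"tx": 0.02, "ty": -0.13, "tz": 0.8, "turn": 0, "grip": 0.2}, {"tx": 0, "ty": 0, "tz": 0.8, "turn": 0, "grip": 0.2}]}}

```text
time: 5.15
position: [0.5996, 0.026, 0.0885]
tool_rot: [2.301, 2.138, 0.002]
ft_force: [0.2, 0.0, -1.2]
grip_width: 0.199
grip_force: 0.0
```

Run:
```python
from h import *
can('k2'); can('k3');can('k4'); st(d2w(np.load('deck.npy'),[[0,-.15,.038]])[0])
```

```text
t 5.15 n 222 ext 311.0 330.0 y_c -0.3918 mean -0.386
t 5.2 n 233 ext 307.0 327.0 y_c -0.3802 mean -0.3745
t 5.25 n 221 ext 304.0 323.0 y_c -0.3686 mean -0.3687
t 5.3 pos [0.5972 0.0252 0.0875] deck [-0.0087 -0.1586  0.0381] f [-0.6 -0.1  0.5] w 0.2
toolx ang 85.7 want 86.03 tz [-0.004 -0.001 -1.   ]
need units [0.143 0.144 0.009]
```

Request:
{"op": "send_rows", "data": {"steps": [{"tx": 0, "ty": 0.14, "tz": 0, "turn": 0.04, "grip": 0.2}]}}

```text
time: 5.42
position: [0.6089, 0.0241, 0.0915]
tool_rot: [2.309, 2.128, 0.005]
ft_force: [0.1, -0.1, 0.3]
grip_width: 0.197
grip_force: 0.0
```

Run:
```python
from h import *
can('k5'); can('k6'); st(d2w(np.load('deck.npy'),[[0,-.15,.038]])[0])
```

```text
t 5.425 n 225 ext 292.0 311.0 y_c -0.3287 mean -0.3216
t 5.475 n 218 ext 288.0 307.0 y_c -0.3154 mean -0.3122
t 5.525 pos [0.6101 0.0238 0.0919] deck [ 0.0043 -0.1593  0.0424] f [ 0.3  0.1 -0.6] w 0.2
toolx ang 85.3 want 86.03 tz [ 0.006  0.001 -1.   ]
need units [ 0.15  -0.073  0.082]
```

Request:
{"op": "send_rows", "data": {"steps": [{"tx": 0, "ty": 0, "tz": 0.04, "turn": 0, "grip": 0.2}, {"tx": 0.04, "ty": 0, "tz": 0, "turn": 0, "grip": 0.2}, {"tx": 0.21, "ty": 0, "tz": 0.01, "turn": 0, "grip": 0.2}, {"tx": 0.44, "ty": 0, "tz": 0.03, "turn": 0, "grip": 0.2}, {"tx": 0.47, "ty": 0, "tz": 0.03, "turn": 0, "grip": 0.2}, {"tx": 0.38, "ty": 0, "tz": 0.02, "turn": 0, "grip": 0.2}, {"tx": 0.27, "ty": 0, "tz": 0.02, "turn": 0, "grip": 0.2}, {"tx": 0.15, "ty": 0, "tz": 0.01, "turn": 0, "grip": 0.2}, {"tx": 0.05, "ty": 0, "tz": 0, "turn": 0, "grip": 0.2}, {"tx": 0, "ty": 0, "tz": 0, "turn": 0, "grip": 0.2}, {"tx": 0, "ty": 0, "tz": 0, "turn": 0, "grip": 0.2}, {"tx": 0, "ty": 0, "tz": 0, "turn": 0, "grip": 0.2}]}}

```text
time: 7.02
position: [0.6172, 0.1431, 0.0796]
tool_rot: [2.312, 2.127, 0.001]
ft_force: [0.6, 1.3, 0.3]
grip_width: 0.2
grip_force: 0.3
```

Run:
```python
from h import *
can('k7'); st(d2w(np.load('deck.npy'),[[0,.01,.038]])[0])
d=shot('side','s7'); m=d['pixels'][100:260,170:370]
cv2.imwrite('pics/s7.png',cv2.cvtColor(cv2.resize(m,None,fx=3.5,fy=3.5,interpolation=cv2.INTER_CUBIC),cv2.COLOR_RGB2BGR))
a=cv2.imread('pics/k7.png')[120:220,190:400]; cv2.imwrite('pics/k7c.png',cv2.resize(a,None,fx=3.5,fy=3.5,interpolation=cv2.INTER_CUBIC))
```

```text
t 7.025 n 164 ext 225.0 240.0 y_c -0.0971 mean -0.1003
t 7.075 pos [0.6172 0.1432 0.0795] deck [ 0.0031 -0.0392  0.0372] f [0.9 0.5 0.2] w 0.2
toolx ang 85.24 want 86.03 tz [ 0. -0. -1.]
need units [ 0.818 -0.063  0.036]
```

View pics/k7c.png

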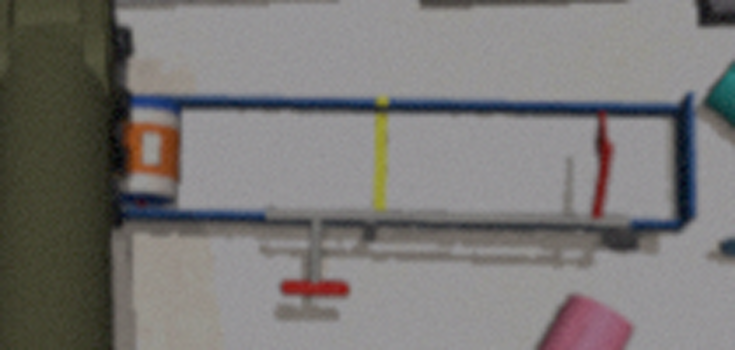

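View pics/s7.png

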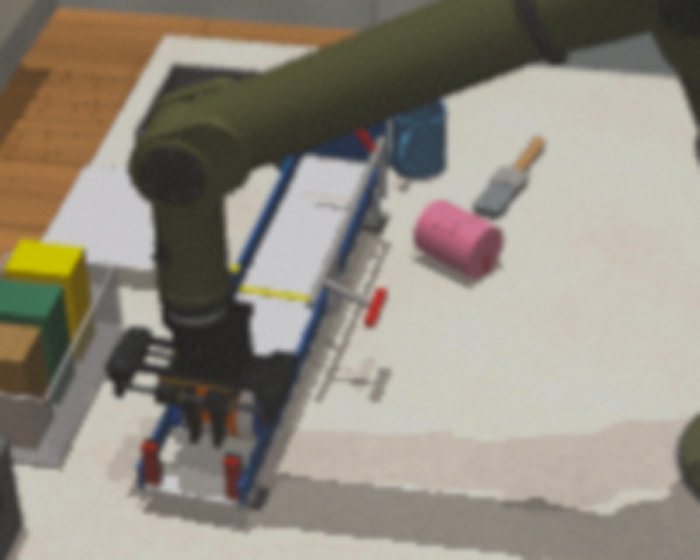

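The canister is caught, level across the chute, around y ≈ -0.09, with fingers just below it and centred between the posts. Holding for 2+ s.

Request:
{"op": "send_rows", "data": {"steps": [{"tx": 0, "ty": 0, "tz": 0, "turn": 0, "grip": 0.2}, {"tx": 0, "ty": 0, "tz": 0, "turn": 0, "grip": 0.2}, {"tx": 0, "ty": 0, "tz": 0, "turn": 0, "grip": 0.2}, {"tx": 0, "ty": 0, "tz": 0, "turn": 0, "grip": 0.2}, {"tx": 0, "ty": 0, "tz": 0, "turn": 0, "grip": 0.2}, {"tx": 0, "ty": 0, "tz": 0, "turn": 0, "grip": 0.2}, {"tx": 0, "ty": 0, "tz": 0, "turn": 0, "grip": 0.2}, {"tx": 0, "ty": 0, "tz": 0, "turn": 0, "grip": 0.2}, {"tx": 0, "ty": 0, "tz": 0, "turn": 0, "grip": 0.2}, {"tx": 0, "ty": 0, "tz": 0, "turn": 0, "grip": 0.2}, {"tx": 0, "ty": 0, "tz": 0, "turn": 0, "grip": 0.2}, {"tx": 0, "ty": 0, "tz": 0, "turn": 0, "grip": 0.2}]}}

```text
time: 8.62
position: [0.617, 0.1438, 0.0794]
tool_rot: [-2.311, -2.128, -0.0]
ft_force: [-0.2, 0.9, -0.1]
grip_width: 0.2
grip_force: 0.1
```

Request:
{"op": "send_rows", "data": {"steps": [{"tx": 0, "ty": 0, "tz": 0, "turn": 0, "grip": 0.2}, {"tx": 0, "ty": 0, "tz": 0, "turn": 0, "grip": 0.2}, {"tx": 0, "ty": 0, "tz": 0, "turn": 0, "grip": 0.2}, {"tx": 0, "ty": 0, "tz": 0, "turn": 0, "grip": 0.2}, {"tx": 0, "ty": 0, "tz": 0, "turn": 0, "grip": 0.2}, {"tx": 0, "ty": 0, "tz": 0, "turn": 0, "grip": 0.2}, {"tx": 0, "ty": 0, "tz": 0, "turn": 0, "grip": 0.2}, {"tx": 0, "ty": 0, "tz": 0, "turn": 0, "grip": 0.2}, {"tx": 0, "ty": 0, "tz": 0, "turn": 0, "grip": 0.2}, {"tx": 0, "ty": 0, "tz": 0, "turn": 0, "grip": 0.2}]}}

```text
time: 9.88
position: [0.617, 0.1438, 0.0794]
tool_rot: [-2.311, -2.128, -0.0]
ft_force: [-0.3, 0.9, 0.5]
grip_width: 0.201
grip_force: 0.1
```

Run:
```python
from h import *
can('k8'); st(d2w(np.load('deck.npy'),[[0,.0095,.038]])[0])
```

```text
t 9.875 n 157 ext 225.0 240.0 y_c -0.0971 mean -0.0993
t 9.925 pos [0.6171 0.1438 0.0794] deck [ 0.0029 -0.0386  0.0371] f [0.5 0.3 0.6] w 0.2
toolx ang 85.29 want 86.03 tz [ 0.  0. -1.]
need units [ 0.8   -0.059  0.034]
```

Request:
{"op": "send_rows", "data": {"steps": [{"tx": 0.02, "ty": 0, "tz": 0, "turn": 0, "grip": 0.2}, {"tx": 0.04, "ty": 0, "tz": 0, "turn": 0, "grip": 0.2}, {"tx": 0.06, "ty": 0, "tz": 0.004, "turn": 0, "grip": 0.2}, {"tx": 0.06, "ty": 0, "tz": 0.004, "turn": 0, "grip": 0.2}, {"tx": 0.06, "ty": 0, "tz": 0.004, "turn": 0, "grip": 0.2}, {"tx": 0.06, "ty": 0, "tz": 0.004, "turn": 0, "grip": 0.2}, {"tx": 0.06, "ty": 0, "tz": 0.004, "turn": 0, "grip": 0.2}, {"tx": 0.06, "ty": 0, "tz": 0.004, "turn": 0, "grip": 0.2}, {"tx": 0.06, "ty": 0, "tz": 0.004, "turn": 0, "grip": 0.2}, {"tx": 0.06, "ty": 0, "tz": 0.004, "turn": 0, "grip": 0.2}, {"tx": 0.05, "ty": 0, "tz": 0.004, "turn": 0, "grip": 0.2}, {"tx": 0.04, "ty": 0, "tz": 0.004, "turn": 0, "grip": 0.2}]}}

```text
time: 11.42
position: [0.6201, 0.1817, 0.0769]
tool_rot: [-2.311, -2.128, -0.0]
ft_force: [0.1, -0.5, -0.3]
grip_width: 0.197
grip_force: 0.1
```

Request:
{"op": "send_rows", "data": {"steps": [{"tx": 0.03, "ty": 0, "tz": 0.002, "turn": 0, "grip": 0.2}, {"tx": 0.03, "ty": 0, "tz": 0.002, "turn": 0, "grip": 0.2}, {"tx": 0.03, "ty": 0, "tz": 0.002, "turn": 0, "grip": 0.2}, {"tx": 0.03, "ty": 0, "tz": 0.002, "turn": 0, "grip": 0.2}, {"tx": 0.03, "ty": 0, "tz": 0.002, "turn": 0, "grip": 0.2}, {"tx": 0.03, "ty": 0, "tz": 0.002, "turn": 0, "grip": 0.2}, {"tx": 0.03, "ty": 0, "tz": 0.002, "turn": 0, "grip": 0.2}, {"tx": 0.03, "ty": 0, "tz": 0.002, "turn": 0, "grip": 0.2}, {"tx": 0.03, "ty": 0, "tz": 0.002, "turn": 0, "grip": 0.2}, {"tx": 0.03, "ty": 0, "tz": 0.002, "turn": 0, "grip": 0.2}, {"tx": 0.03, "ty": 0, "tz": 0.002, "turn": 0, "grip": 0.2}, {"tx": 0.03, "ty": 0, "tz": 0.002, "turn": 0, "grip": 0.2}]}}

```text
time: 12.92
position: [0.6219, 0.2031, 0.0755]
tool_rot: [2.311, 2.128, 0.0]
ft_force: [-0.7, -0.4, 1.1]
grip_width: 0.199
grip_force: 0.0
```

Run:
```python
from h import *
can('k9'); st()
d=shot('side','s9'); m=d['pixels'][180:260,190:290]
cv2.imwrite('pics/s9.png',cv2.cvtColor(cv2.resize(m,None,fx=6,fy=6,interpolation=cv2.INTER_CUBIC),cv2.COLOR_RGB2BGR))
```

```text
t 12.925 n 201 ext 207.0 223.0 y_c -0.0375 mean -0.0339
t 12.975 pos [0.6219 0.2034 0.0755] deck [0.0036 0.0214 0.0369] f [ 0.7  0.4 -0.4] w 0.2
toolx ang 85.31 want 86.03 tz [ 0.  0. -1.]
```

View pics/s9.png

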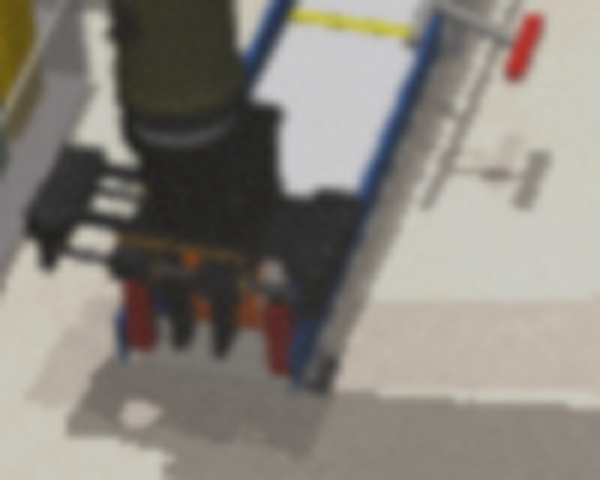

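The canister sits behind the two red posts (140,310) and (280,335) with the fingers in the gap. I withdraw down-slope, then up.

Request:
{"op": "send_rows", "data": {"steps": [{"tx": 0.1, "ty": 0, "tz": 0, "turn": 0, "grip": 0.2}, {"tx": 0.25, "ty": 0, "tz": 0, "turn": 0, "grip": 0.2}, {"tx": 0.4, "ty": 0, "tz": 0, "turn": 0, "grip": 0.2}, {"tx": 0.4, "ty": 0, "tz": 0, "turn": 0, "grip": 0.2}, {"tx": 0.4, "ty": 0, "tz": -0.2, "turn": 0, "grip": 0.2}, {"tx": 0.2, "ty": -0.2, "tz": -0.4, "turn": 0, "grip": 0.2}, {"tx": 0, "ty": -0.3, "tz": -0.5, "turn": 0, "grip": 0.2}, {"tx": 0, "ty": -0.3, "tz": -0.5, "turn": 0, "grip": 0.2}, {"tx": 0, "ty": -0.3, "tz": -0.5, "turn": 0, "grip": 0.2}, {"tx": 0, "ty": 0, "tz": -0.2, "turn": 0, "grip": 0.2}, {"tx": 0, "ty": 0, "tz": 0, "turn": 0, "grip": 0.2}, {"tx": 0, "ty": 0, "tz": 0, "turn": 0, "grip": 0.2}]}}

```text
time: 14.52
position: [0.5647, 0.3125, 0.2123]
tool_rot: [2.311, 2.127, -0.003]
ft_force: [0.1, -0.1, -0.5]
grip_width: 0.198
grip_force: 0.0
```

Run:
```python
from h import *
can('k10'); st()
a=cv2.imread('pics/k10.png'); cv2.imwrite('pics/k10c.png',cv2.resize(a[110:260,50:450],None,fx=2,fy=2))
```

```text
t 14.525 n 225 ext 205.0 223.0 y_c -0.0341 mean -0.0304
t 14.575 pos [0.5646 0.3125 0.2121] deck [-0.0611  0.1178  0.1794] f [-1.  -0.3 -0.6] w 0.2
toolx ang 85.25 want 86.03 tz [-0.002 -0.002 -1.   ]
```

View pics/k10c.png

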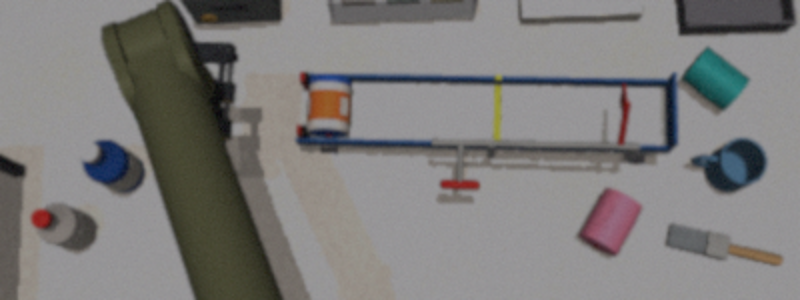

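The picture shows the canister resting straight against both posts at crop (328,107). The arm is clear of the rack and everything else in view is in place.

```bash
python3 -c "
from bench import ctrl; print(ctrl.close_job())"
```

```text
the job is handed in; nothing more can be done
None
```

The job is handed in: the canister rolled past the line untouched, was caught moving and held about 3 s some 50 mm short of the stop, and now rests against both posts with the arm clear, but I had no measurement of how far its cup swung.

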